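Snap the spring clip onto the tap pillar with the push fork

TASK

Take the push fork by its blue grip and use it to slide the orange split clip along the steel draining board, open end first, under the collar of the tap pillar until it snaps fully home round the pillar's brass neck. Then stand the fork upright on its green rubber mat and let go. Do not touch the clip with the gripper, keep it flat on the board rather than lifting it, and leave the mustard bottle, spice jar, tin and cup where they stand.

Things in the scene. Friction and masses are not known exactly. Their poses are not given: they have to be found in the camera images.
- tap: Tap pillar fixed on the flat steel board (top at z = 0.004). Origin: pillar axis at board level, z up. The clip is pushed on along +x, from the open -x side. Brass neck 24 mm diameter from the board up to 15 mm, then steel collar 38 mm diameter (to 30 mm), column 32 mm diameter up to 78 mm. Foot: see tap_foot.
- tap_foot (a point): Front of the tap's white foot, midway between its ribs, 32 mm from the neck's axis on the -x side, at board level; axes as the tap's. Two ribs run from here to +x, inner faces at y = +-42 mm, outer +-52 mm, 18 mm high, 75 mm long; then a block 104 mm wide, 45 mm high, 45 mm long, with a lever on it up to 83 mm high.
- clip: Slippery orange split clip, flat on the board, 10 mm thick, 106 mm long, 80 g. Origin: underside, centre of the neck space; lies on the tap's axis when home. +x out of the mouth. Two sprung jaws reach x = +34 mm, 27 mm apart, with bumps at x = 11.5 mm leaving 19 mm; flared tips 61 mm over all. Meets the neck 22 mm short, takes 5 to 15 N, then jumps home with 2 mm play.
- clip_back (a point): Middle of the clip's rear face, 38.5 mm behind its origin, at its underside; axes as the clip's. Here the back bar (64 mm wide, 25 mm along x, rigid) has two flat shoulders facing -x, one on each side of a tail 12 mm wide that runs back 33.5 mm from here.
- fork: Push fork standing upright, about 220 g. Origin: underside, below the middle of the grip; z up, +x along the prongs. Square blue grip 24 x 24 mm, sides along x and y, top at z = 130 mm. Steel foot 11 mm thick, 50 mm wide, x = -40 to +20 mm; two prongs 13 mm wide, 11 mm thick reach to x = +72 mm, 24 mm gap between them takes the clip's tail so their ends bear on its shoulders.
- mat: Green rubber mat, fixed, 170 mm (x) by 150 mm (y), 3 mm thick, lying on the board: its top is at z = 0.007. Origin: centre of its underside.
- mustard: Yellow bottle with red cap, 46 mm diameter, 115 mm high; origin at the centre of its underside. Leave alone.
- spice: Amber jar with green cap, 44 mm diameter, 100 mm high; origin at the centre of its underside. Leave alone.
- tin: Red tin, 50 mm diameter, 85 mm high; origin at the centre of its underside. Leave alone.
- cup: Small blue cup, 52 mm diameter at the rim, 70 mm high; origin at the centre of its underside. Leave alone.
Things that resemble listed ones, but are neither listed nor needed, are in the scene too. Of the things that look like the fork, the larger one is meant.

How it is judged:
By the outcome, as a careful person would: the job done as asked, in the order asked, and still so for the second after the job is handed in, with the robot touching nothing.
It also fails if it takes over 64 s, if anything falls off the work surface, if the arm or the gripper's body presses on something with over 40 N, if the wrist force passes 120 N, or if a joint passes its speed limit or range.

ROBOT

A 6-joint arm with a two-finger parallel gripper is mounted at the origin on the work surface. World frame = base frame: x ahead of the robot, y to its left, z up, the work surface at z = 0. Lengths are in m, angles in rad, forces in N, time in s.
With the tool pointing down it reaches from about 0.325 to 0.85 m from the base axis. Payload 15.5 kg.
Tool frame: the origin (TCP) lies at the very end of the fingers, on their centre line; the grasp point (between the pads) lies 19 mm behind it; z points along the fingers, y is the line along which they close (so a half turn about z gives the same grasp; the last joint's range is limited). The gripper opens to 91 mm and grips with 3 to 60 N. Pads are 32 mm wide; open, the fingers measure 118 mm over their backs; the gripper's body (76 mm by 178 mm) begins 60 mm behind the grasp point.
Start: joints at [-1.427, 0.494, 1.345, -0, 1.302, -0.096], TCP at [0.148, -0.607, 0.178] pointing down, gripper open.
Joint ranges: [-2.91, 2.91], [-0.82, 2.16], [0.22, 2.67], [-1.22, 4.37], [0.12, 2.79], [-3.08, 3.08]. Speed limits (rad/s): [1.89, 1.89, 2.57, 3.01, 3.01, 3.01].

INTERFACE

Orientations are given as a rotation vector (axis times angle).
In Python, from cell import readout, viewer, job gives the robot as it stands.
- The arm moves only by the shell command python3 -m crank 'ROWS' [FORCE]. ROWS is a JSON object of lists of equal length, an entry for each row: "xyz": the shift along the tool's x, y, z in cm, a list of three; "rotation": the turn, a rotation vector about the tool's x, y, z in rad, a list of three; "claw": the finger opening in cm, from 0 to 9.12. A call has 1 to 20 rows; each row is the pose to reach, as a shift and turn from the pose commanded when the call began, along the tool's axes at that moment; what a row does not reach only later rows make up. A row lasts 1/12 s, in which the tool goes at most 41.7 mm and 7.16 degrees, less where a joint would pass 70% of its speed; a pose out of reach is approached as far as the arm can. A call with a gripper value outside its range is refused whole. The fingers move at their own pace and stop on an object; FORCE is the grip in N (left out, the last holds). Time passes only in rows, so rows that repeat a pose let the fingers close. It gives the time, the measured TCP pose, the force, the opening and the grip force at its end, in the units of the state.
- readout.state(): the state, without advancing time (a new reading comes with each control period).
- viewer.get_image(name): name is "scene" or "top" or "wrist"; returns a dict with "image" (384x512x3 uint8, red, green, blue), "z_map" (384x512 float32, m along the optical axis (not along the pixel's ray), 0 where there is no reading), "fx", "fy", "cx", "cy" (pixels), "k1" (the pictures are not rectified: a ray, as slopes to the right and down, at radius r is drawn at 1 + k1 r^2 times it, then the intrinsics apply), "extrinsics" (4x4, takes a point from camera to world coordinates). Camera axes: x right, y up, looking along -z (the intrinsics and any distortion apply to the point x, -y, -z); pixel columns grow to the right and rows downward; lengths in m; the calibration is good to about 2 mm. A picture is of the moment at which its call begins.
- job.sign_off(): hands the job in; it is judged then, once.
Trained networks look in a picture, given as the dict that the camera call returned (one of the last four; its "shot" number tells which), for a name from the list of things; names that differ only in an ending like _2 or _b are one class to them, and where a whole thing is asked for, a point or a joint stands for the part that bears it (a point fixed in the world has none). Each returns a list of dicts, best first, with "conf" (0 to 1); they miss things now and then, are a little off and sometimes report something else, mostly with a low value. They report only what shows in the picture. A call takes as long as a camera call. They do not tell look-alikes from the thing itself.
- viewer.find_in(picture, query): "xy" ([column, row] in pixels, amid what is visible of it).
- viewer.silhouettes(picture, query): "region" (384x512 bool, what is visible of it) and "xy" ([column, row] in pixels, amid what is visible of it).
The state is a dict: "clock": time; "joint_pos": joint angles; "qvel": joint speeds; "joint_efforts": joint torques, N m; "ee_pos": TCP position; "ee_rot": TCP orientation; "ft_force": force on the tool from outside, world axes, zero at the start; "wrist_torque": the same for the moment, N m; "grip_width": opening from 0.0 (shut) to 1.0 (fully open); "grasp_force": force on a finger pad.
Only numpy, scipy, OpenCV 4.12 (cv2) and the standard library are available. Lean on these libraries where they do the work, as an engineer would, in place of code of your own. Each camera call takes 0.05 s, during which the arm holds its last target. There are 200 camera calls.

## Working session

There is one attempt and no reset: what is moved stays moved. The work goes in short steps, Python scripts to look and compute and a shell command to move; the robot and the scene stay as the last step left them, time stands still between calls to the robot, and variables do not carry over. Pictures are saved under pics/ and viewed, at most 10 in all, crops included, and the job is handed in when it is done.

```bash
ls; mkdir -p pics; cat > h.py <<'E'
import numpy as np, cv2
from cell import readout, viewer, job
from scipy.spatial.transform import Rotation as R
def cloud(p):
    z=p["z_map"]; v,u=np.mgrid[0:384,0:512]
    a=(u-p["cx"])/p["fx"]; b=(v-p["cy"])/p["fy"]
    x,y=a.copy(),b.copy()
    for _ in range(10):
        s=1+p["k1"]*(x*x+y*y); x,y=a/s,b/s
    P=np.stack([x*z,-y*z,-z,np.ones_like(z)],-1)@np.array(p["extrinsics"]).T
    P=P[...,:3].copy(); P[z==0]=np.nan
    return P
def save(p,n,crop=None,k=1):
    im=p["image"][...,::-1]
    if crop: im=im[crop[1]:crop[3],crop[0]:crop[2]]
    cv2.imwrite("pics/"+n,cv2.resize(im,None,fx=k,fy=k,interpolation=cv2.INTER_CUBIC))
E
python3 - <<'E'
from h import *
a=viewer.get_image("scene");b=viewer.get_image("top")
cv2.imwrite("pics/a.png",np.vstack([a["image"],b["image"]])[...,::-1][:, :])
im=np.hstack([a["image"],b["image"]])[...,::-1]
cv2.imwrite("pics/a.png",cv2.resize(im,(800,300)))
save(b,"top.png",k=1.5)
P=cloud(b)
for n in "tap clip fork mat mustard spice tin cup".split():
    for q in viewer.silhouettes(b,n)[:4]:
        m=q["region"]; c=P[m]; print(n,round(q["conf"],2),np.round(q["xy"]),m.sum(),np.round(np.nanmedian(c,0),3),np.round(np.nanmax(c[:,2]),3))
print(readout.state())
E
```

```text
pics
tap 0.74 [420. 201.] 1737 [ 0.523 -0.211  0.048] 0.088
tap 0.49 [205. 207.] 808 [0.486 0.31  0.018] 0.14
clip 0.97 [342. 182.] 469 [ 0.569 -0.029  0.014] 0.018
fork 0.86 [205. 209.] 760 [0.485 0.31  0.019] 0.14
fork 0.7 [ 85. 222.] 478 [0.446 0.59  0.011] 0.103
mat 0.72 [194. 212.] 3526 [0.489 0.34  0.007] 0.022
mustard 0.58 [350. 133.] 479 [ 0.672 -0.03   0.08 ] 0.122
spice 0.64 [332. 228.] 450 [0.446 0.023 0.102] 0.108
tin 0.79 [369. 228.] 532 [ 0.451 -0.074  0.087] 0.092
cup 0.55 [377. 148.] 537 [ 0.642 -0.115  0.049] 0.079
{'clock': 0.5, 'joint_pos': array([-1.42651618e+00,  4.93660446e-01,  1.34555065e+00, -1.61496673e-05,
        1.30252265e+00, -9.54949874e-02]), 'qvel': array([ 1.15636635e-03, -3.09599039e-04,  2.32886914e-04, -2.08960760e-05,
        1.18494593e-04, -3.18162860e-04]), 'joint_efforts': array([ 1.34355534e-03, -8.78097796e+01, -3.82019269e+01,  7.08358409e-02,
        4.48177953e-02, -2.06257198e-05]), 'ee_pos': array([ 0.14842157, -0.60707616,  0.17826017]), 'ee_rot': array([-3.11890212e+00, -3.75726167e-01,  2.98566311e-05]), 'ft_force': array([ 0.15825784, -0.41043438,  0.12471153]), 'wrist_torque': array([ 0.02531801, -0.02570124, -0.0389419 ]), 'grasp_force': 0.0, 'grip_width': 1.0024773044083972}
```

View pics/top.png

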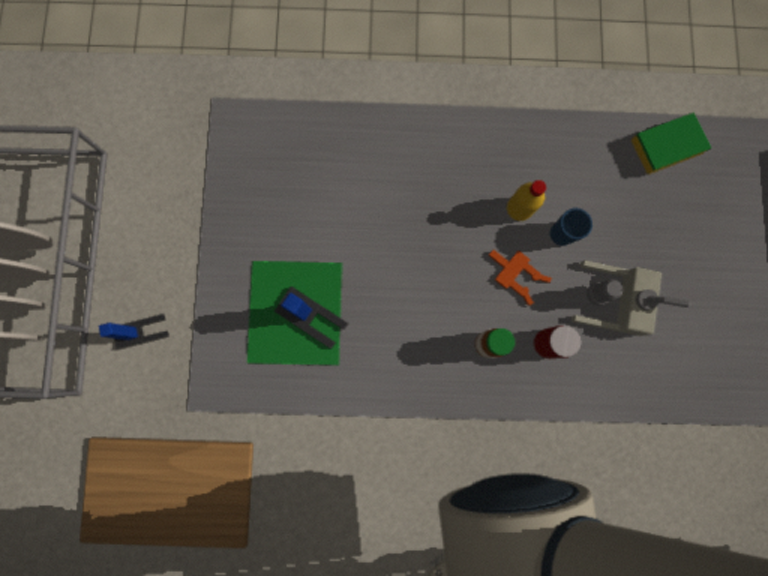

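View pics/a.png

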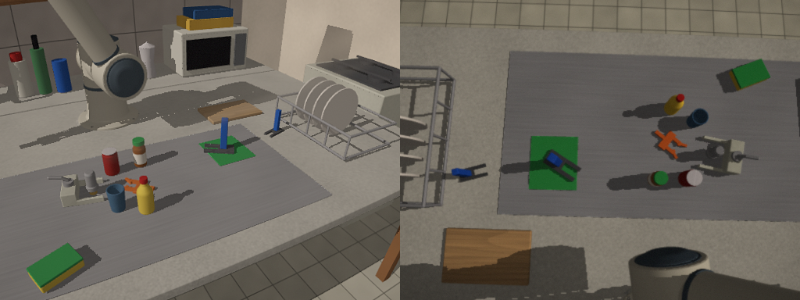

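The top view (1.5x) shows the fork on the mat at about (300,312), the clip at (517,275), the tap at (620,295) with its open side to the left, and the cup, mustard, tin and spice jar around the corridor.

There are two fork candidates, at (205,209) on the mat and (85,222) by the rack (unscaled pixels). The first fits: it is larger, and its top at z≈0.14 matches a 130 mm grip. I'll confirm that in a crop and measure rough yaws.

```bash
cat >> h.py <<'E'
def rows(xyz,Rw):  # world target -> shift cm, rotvec in current tool axes (measured pose)
    s=readout.state(); R0=R.from_rotvec(s["ee_rot"])
    return np.round(R0.inv().apply(np.array(xyz)-s["ee_pos"])*100,2), np.round((R0.inv()*Rw).as_rotvec(),4)
def down(yaw): # tool down, tool y axis at world angle yaw (deg)
    a=np.radians(yaw); y=np.array([np.cos(a),np.sin(a),0]); z=np.array([0,0,-1.]); 
    return R.from_matrix(np.stack([np.cross(y,z),y,z],1))
E
python3 - <<'E'
from h import *
b=viewer.get_image("top"); P=cloud(b)
save(b,"fork.png",(60,160,260,280),4)
s=readout.state(); M=R.from_rotvec(s["ee_rot"]).as_matrix(); print(M.round(2))
for n,i,lo,hi in (("fork",0,.012,.025),("fork",1,.003,.02),("clip",0,.008,.022)):
    q=viewer.silhouettes(b,n)[i]; c=P[q["region"]]; c=c[(c[:,2]>lo)&(c[:,2]<hi)]
    r=cv2.minAreaRect((c[:,:2]*1000).astype(np.float32)); print(n,r, len(c))
    if n=="fork":
        c=P[q["region"]]; g=c[c[:,2]>.125-.037*i]; print("griptop",np.median(g,0),len(g))
q=viewer.silhouettes(b,"tap")[0]; c=P[q["region"]]
for lo,hi in((.015,.028),(.04,.06),(.075,.09)):
    d=c[(c[:,2]>lo)&(c[:,2]<hi)]; print(lo,len(d),cv2.minAreaRect((d[:,:2]*1000).astype(np.float32)))
q=viewer.silhouettes(b,"mat")[0]; c=P[q["region"]]; print(cv2.minAreaRect((c[c[:,2]<.01][:,:2]*1000).astype(np.float32)))
for y in(-110,70): print(y,rows((.44,-.05,.38),down(y)))
E
```

```text
[[ 0.97  0.24 -0.  ]
 [ 0.24 -0.97  0.  ]
 [-0.   -0.   -1.  ]]
fork ((446.9642333984375, 582.5245971679688), (27.981430053710938, 72.71465301513672), 21.719297409057617) 27
griptop [nan nan nan] 0
fork ((484.21514892578125, 305.94122314453125), (115.02290344238281, 53.17403030395508), 58.2139892578125) 511
griptop [0.48962817 0.31592779 0.13611084] 165
clip ((569.3596801757812, -29.101966857910156), (105.28236389160156, 63.82019805908203), 49.76993179321289) 507
0.015 374 ((530.7425537109375, -188.48838806152344), (113.17190551757812, 105.6521224975586), 79.50955200195312)
0.04 743 ((528.6105346679688, -199.2256622314453), (103.66404724121094, 104.13817596435547), 78.50250244140625)
0.075 235 ((520.7894897460938, -213.43609619140625), (134.76812744140625, 30.716176986694336), 74.20952606201172)
((489.79425048828125, 334.6533508300781), (172.42739868164062, 153.06793212890625), 0.42200347781181335)
-110 (array([ 41.56, -47.19, -20.17]), array([-0.    ,  0.    ,  0.5889]))
70 (array([ 41.56, -47.19, -20.17]), array([-0.    , -0.    , -2.5527]))
  return _methods._mean(a, axis=axis, dtype=dtype,
  ret = um.true_divide(
```

View pics/fork.png

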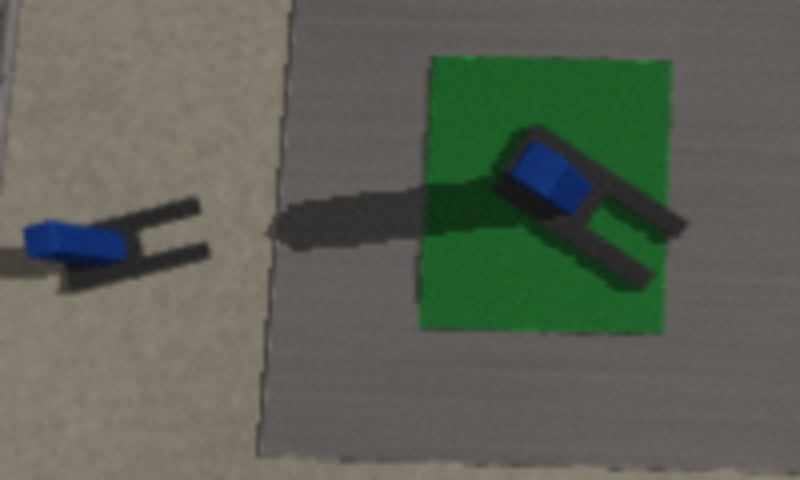

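The crop shows the larger fork on the mat at crop (590,205), grip at (550,175), prongs toward the lower right. The smaller one, at (115,240), lies off the board by the rack. The mat one has a 115x53 mm footprint, so it is the one meant. I'll move the wrist camera over the clip and tap.

```bash
python3 -m crank '{"xyz":[[41.5,-47,-20],[41.5,-47,-20],[41.5,-47,-20],[41.5,-47,-20],[41.5,-47,-20],[41.5,-47,-20],[41.5,-47,-20],[41.5,-47,-20],[41.5,-47,-20],[41.5,-47,-20],[41.5,-47,-20],[41.5,-47,-20],[41.5,-47,-20],[41.5,-47,-20],[41.5,-47,-20],[41.5,-47,-20],[41.5,-47,-20],[41.5,-47,-20],[41.5,-47,-20],[41.5,-47,-20]],"rotation":[[0,0,0.59],[0,0,0.59],[0,0,0.59],[0,0,0.59],[0,0,0.59],[0,0,0.59],[0,0,0.59],[0,0,0.59],[0,0,0.59],[0,0,0.59],[0,0,0.59],[0,0,0.59],[0,0,0.59],[0,0,0.59],[0,0,0.59],[0,0,0.59],[0,0,0.59],[0,0,0.59],[0,0,0.59],[0,0,0.59]],"claw":[9.1,9.1,9.1,9.1,9.1,9.1,9.1,9.1,9.1,9.1,9.1,9.1,9.1,9.1,9.1,9.1,9.1,9.1,9.1,9.1]}'
python3 - <<'E'
from h import *
p=viewer.get_image("wrist"); save(p,"w1.png",k=1.5); print(np.array(p["extrinsics"]).round(3), rows((.44,-.05,.38),down(-110)))
E
```

```text
clock: 2.47
ee_pos: [0.4394, -0.0528, 0.3779]
ee_rot: [3.093, -0.549, -0.001]
ft_force: [-0.2, -0.4, 0.1]
grip_width: 0.996
grasp_force: 0.0
[[-0.345  0.905  0.25   0.51 ]
 [-0.939 -0.332 -0.092 -0.079]
 [-0.    -0.267  0.964  0.584]
 [ 0.     0.     0.     1.   ]] (array([-0.04, -0.29, -0.2 ]), array([ 0.0003,  0.0006, -0.0027]))
```

View pics/w1.png

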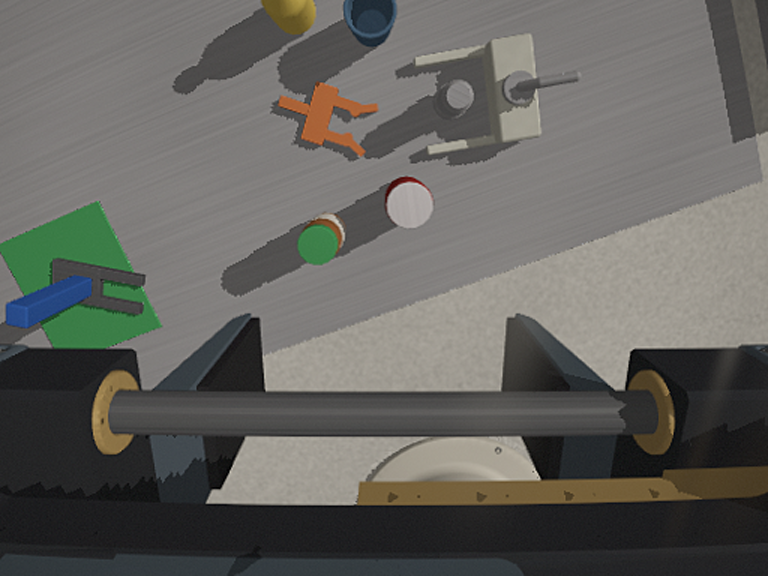

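The wrist view shows clip (330,118), tap column (457,98), tin (408,203), spice jar (320,242), cup (370,18), mustard (290,12) and fork (75,290). Next: precise fits.

```bash
cat >> h.py <<'E'
def rect(c,out=True):
    r=cv2.minAreaRect((c[:,:2]*1000).astype(np.float32)); (x,y),(w,h),a=r
    if h>w: w,h,a=h,w,a+90
    return np.round([x,y,w,h,((a+0)%180)-180 if True else a],1)
def clipfit(p):
    P=cloud(p); hsv=cv2.cvtColor(p["image"],cv2.COLOR_RGB2HSV)
    m=((hsv[...,0]>=3)&(hsv[...,0]<=16)&(hsv[...,1]>140)&(hsv[...,2]>70)&(P[...,2]>.008)&(P[...,2]<.022)).astype(np.uint8)
    n,l,st,_=cv2.connectedComponentsWithStats(m); i=[k for k in range(1,n) if st[k,4]>40]
    q=viewer.silhouettes(p,"clip")[0]["region"]
    k=max(i,key=lambda k:(q&(l==k)).sum()); c=P[l==k]
    r=rect(c); a=np.radians(r[4]); d=np.array([np.cos(a),np.sin(a)])
    return r,(r[:2]+19*d).round(1),c
E
python3 - <<'E'
from h import *
p=viewer.get_image("wrist"); P=cloud(p)
r,o,c=clipfit(p); print("clip",r,"origin",o,len(c),np.median(c[:,2]))
q=viewer.silhouettes(p,"tap")[0]; c=P[q["region"]]
for lo,hi in((.018,.026),(.046,.052),(.079,.0835)):
    d=c[(c[:,2]>lo)&(c[:,2]<hi)]; print("tap",lo,len(d),rect(d),d.mean(0).round(4))
d=c[(c[:,2]>.078)&(c[:,2]<.086)&(c[:,1]>-.21)]; print("col",rect(d),cv2.minEnclosingCircle((d[:,:2]*1000).astype(np.float32)),len(d))
for q in viewer.silhouettes(p,"fork")[:2]:
    c=P[q["region"]]
    for lo,hi in((.012,.024),(.134,.142)):
        d=c[(c[:,2]>lo)&(c[:,2]<hi)]; print("fork",q["conf"],lo,len(d),rect(d) if len(d)>5 else 0)
for n in("mustard","spice","tin","cup"):
    q=viewer.silhouettes(p,n)[0]; c=P[q["region"]]; h=np.nanmax(c[:,2]); d=c[c[:,2]>h-.012]; print(n,q["conf"],h,rect(d))
E
```

```text
clip [ 568.5  -31.5  105.4   63.1 -129. ] origin [556.5 -46.3] 1100 0.014232272383309319
tap 0.018 603 [ 532.9 -170.5  103.    76.4  -10.7] [ 0.5393 -0.1733  0.0217]
tap 0.046 1496 [ 528.7 -199.9  103.7  103.   -12.6] [ 0.5238 -0.227   0.0488]
tap 0.079 370 [ 529.8 -211.3  123.6   28.2  -95.2] [ 0.5306 -0.1847  0.0814]
col [ 533.8 -164.2   29.    27.6  -65.7] ((534.3286743164062, -163.8601531982422), 14.905174255371094) 323
fork 0.73 0.012 918 [ 483.4  305.6  113.3   50.1 -121.5]
fork 0.73 0.134 233 [491.2 318.2  24.6  24.1 -32.5]
mustard 0.88 0.09327231406998171 [ 665.9  -35.    32.1   13.  -110.3]
spice 0.62 0.10693880519937043 [446.9  14.   39.   37.6 -22.2]
tin 0.64 0.09173598779347791 [451.8 -85.2  45.1  43.8 -20.2]
cup 0.85 0.07706593416252228 [ 630.8 -109.    48.8   35.  -111.1]
```

```bash
python3 - <<'E'
from h import *
print(rows((.4915,.3187,.2),down(-121.8)),rows((.4915,.3187,.068),down(-121.8)))
p=viewer.get_image("wrist"); P=cloud(p); q=viewer.silhouettes(p,"tap")[0]; c=P[q["region"]]
d=c[(c[:,2]>.046)&(c[:,2]<.052)]; t=np.radians(-101.); u=(d[:,:2]-[.534,-.1645])@[np.cos(t),np.sin(t)]
print(rect(d[u>.037]))
E
```

```text
(array([ -7.89, -36.61,  17.83]), array([0.    , 0.    , 0.2044])) (array([ -7.89, -36.61,  31.03]), array([0.    , 0.    , 0.2044]))
[ 522.  -228.6  103.9   45.3  -10.4]
```

```bash
python3 -m crank '{"xyz":[[-7.9,-36.6,17.8],[-7.9,-36.6,17.8],[-7.9,-36.6,17.8],[-7.9,-36.6,17.8],[-7.9,-36.6,17.8],[-7.9,-36.6,17.8],[-7.9,-36.6,17.8],[-7.9,-36.6,17.8],[-7.9,-36.6,17.8],[-7.9,-36.6,17.8],[-7.9,-36.6,17.8],[-7.9,-36.6,17.8],[-7.9,-36.6,17.8],[-7.9,-36.6,20],[-7.9,-36.6,23],[-7.9,-36.6,26],[-7.9,-36.6,28],[-7.9,-36.6,30],[-7.9,-36.6,31],[-7.9,-36.6,31]],"rotation":[[0,0,0.204],[0,0,0.204],[0,0,0.204],[0,0,0.204],[0,0,0.204],[0,0,0.204],[0,0,0.204],[0,0,0.204],[0,0,0.204],[0,0,0.204],[0,0,0.204],[0,0,0.204],[0,0,0.204],[0,0,0.204],[0,0,0.204],[0,0,0.204],[0,0,0.204],[0,0,0.204],[0,0,0.204],[0,0,0.204]],"claw":[9.1,9.1,9.1,9.1,9.1,9.1,9.1,9.1,9.1,9.1,9.1,9.1,9.1,9.1,9.1,9.1,9.1,9.1,9.1,9.1]}'
python3 - <<'E'
from h import *
print(rows((.4915,.3187,.068),down(-121.8)))
p=viewer.get_image("wrist"); save(p,"w2.png"); P=cloud(p)
hsv=cv2.cvtColor(p["image"],cv2.COLOR_RGB2HSV)
m=(hsv[...,0]>105)&(hsv[...,0]<128)&(hsv[...,1]>150)&(P[...,2]>.13)&(P[...,2]<.145)
print(m.sum(), rect(P[m]) if m.sum()>5 else 0)
E
```

```text
clock: 4.68
ee_pos: [0.4907, 0.3174, 0.0673]
ee_rot: [3.02, -0.861, -0.002]
ft_force: [0.2, 0.4, 0.6]
grip_width: 1.001
grasp_force: 0.0
(array([-0.  , -0.15, -0.07]), array([ 0.002 ,  0.001 , -0.0004]))
967 [ 498.   315.3   23.2    8.7 -121.3]
```

View pics/w2.png

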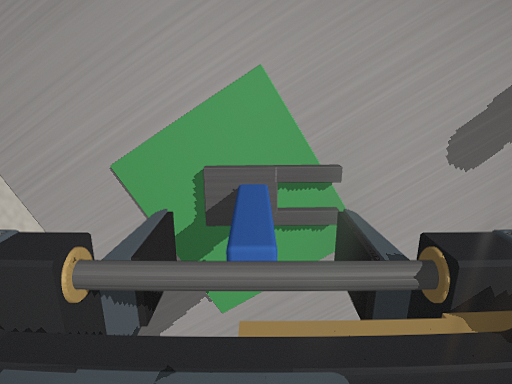

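The grip (252,225) sits centred between the fingers and square to them. Closing.

```bash
python3 -m crank '{"xyz":[[0,0,0],[0,0,0],[0,0,0],[0,0,0],[0,0,0],[0,0,0],[0,0,0],[0,0,0],[0,0,0],[0,0,0]],"rotation":[[0,0,0],[0,0,0],[0,0,0],[0,0,0],[0,0,0],[0,0,0],[0,0,0],[0,0,0],[0,0,0],[0,0,0]],"claw":[1.5,1.5,1.5,1.5,1.5,1.5,1.5,1.5,1.5,1.5]}' 50
python3 - <<'E'
from h import *
print(readout.state()["grip_width"]*91.2)
p=viewer.get_image("wrist"); P=cloud(p); s=readout.state()
q=viewer.silhouettes(p,"fork")[0]["region"]; c=P[q]; d=c[(c[:,2]>.013)&(c[:,2]<.023)]; print(rect(d),np.median(d[:,2]),s["ee_pos"])
# steel foot relative to tool
E
```

```text
clock: 5.57
ee_pos: [0.4913, 0.3189, 0.0683]
ee_rot: [3.022, -0.859, -0.0]
ft_force: [-0.2, 0.2, 0.7]
grip_width: 0.297
grasp_force: 0.0
27.097223115434087
[   0.    0.    0.    0. -180.] nan [0.49132548 0.31889736 0.06828524]
  return _methods._mean(a, axis=axis, dtype=dtype,
  ret = ret.dtype.type(ret / rcount)
```

Still closing; a few more rows, then measure the foot.

```bash
python3 -m crank '{"xyz":[[0,0,0],[0,0,0],[0,0,0],[0,0,0],[0,0,0]],"rotation":[[0,0,0],[0,0,0],[0,0,0],[0,0,0],[0,0,0]],"claw":[1.5,1.5,1.5,1.5,1.5]}' 50
cat >> h.py <<'E'
def forkfit(p,z0,ov=(0,0)):
    # steel foot cloud: height window, dark & unsaturated, region around tool
    P=cloud(p); s=readout.state(); M=R.from_rotvec(s["ee_rot"]).as_matrix()
    hsv=cv2.cvtColor(p["image"],cv2.COLOR_RGB2HSV)
    D=P-s["ee_pos"]; L=np.einsum('...i,ij->...j',D,M) # tool axes
    m=(abs(P[...,2]-(z0+.011))<.004)&(abs(L[...,0])<.04)&(abs(L[...,1])<.1)&(hsv[...,1]<90)
    n,l,st,_=cv2.connectedComponentsWithStats(m.astype(np.uint8)); k=1+np.argmax(st[1:,4]) if n>1 else 0
    m=l==k
    return rect(P[m]), (L[m].min(0)*1000).round(1),(L[m].max(0)*1000).round(1), m.sum(), np.median(P[m][:,2])
E
python3 - <<'E'
from h import *
print(forkfit(viewer.get_image("wrist"),.007)); s=readout.state();print(s["ee_pos"],s["grip_width"]*91.2,s["grasp_force"])
E
```

```text
clock: 6.08
ee_pos: [0.4912, 0.3188, 0.0682]
ee_rot: [3.022, -0.859, -0.0]
ft_force: [0.5, -0.1, -1.8]
grip_width: 0.261
grasp_force: 50.0
(array([ 482.6,  305.6,  111.8,   49.5, -121.4]), array([-25.4, -40.2,  47.7]), array([24.5, 71.5, 54. ]), np.int64(3516), np.float64(0.01810692697715069))
[0.49121272 0.31883655 0.068247  ] 23.83838632600678 49.99852001667023
```

The fork is held squarely: foot −40.2…71.5 mm along tool y and ±25 mm in x, so fork origin = TCP xy and fork +x = tool +y. Now go behind the clip's tail.

```bash
python3 - <<'E'
from h import *
print(rows((.6521,.0721,.12),down(-129)),rows((.6521,.0721,.067),down(-129)))
E
```

```text
(array([26.67, 12.51, -5.18]), array([2.000e-04, 1.000e-04, 1.264e-01])) (array([26.67, 12.51,  0.12]), array([2.000e-04, 1.000e-04, 1.264e-01]))
```

```bash
python3 -m crank '{"xyz":[[0,0,-2],[0,0,-4],[1,0.5,-5.2],[4,2,-5.2],[7,3.3,-5.2],[10,4.7,-5.2],[13,6.1,-5.2],[16,7.5,-5.2],[19,8.9,-5.2],[22,10.3,-5.2],[25,11.7,-5.2],[26.7,12.5,-5.2],[26.7,12.5,-5.2],[26.7,12.5,-5.2],[26.7,12.5,-4],[26.7,12.5,-2.5],[26.7,12.5,-1],[26.7,12.5,0],[26.7,12.5,0.1],[26.7,12.5,0.1]],"rotation":[[0,0,0],[0,0,0],[0,0,0],[0,0,0.126],[0,0,0.126],[0,0,0.126],[0,0,0.126],[0,0,0.126],[0,0,0.126],[0,0,0.126],[0,0,0.126],[0,0,0.126],[0,0,0.126],[0,0,0.126],[0,0,0.126],[0,0,0.126],[0,0,0.126],[0,0,0.126],[0,0,0.126],[0,0,0.126]],"claw":[1.5,1.5,1.5,1.5,1.5,1.5,1.5,1.5,1.5,1.5,1.5,1.5,1.5,1.5,1.5,1.5,1.5,1.5,1.5,1.5]}' 50
python3 - <<'E'
from h import *
p=viewer.get_image("wrist"); save(p,"w3.png"); print(forkfit(p,.006)); 
r,o,c=clipfit(p); print(r,o); s=readout.state(); M=R.from_rotvec(s["ee_rot"]).as_matrix()
print("clip origin in tool",((np.r_[o/1000,.01]-s["ee_pos"])@M*1000).round(1), s["ee_pos"],"yaw",np.degrees(np.arctan2(M[1,1],M[0,1])))
E
```

```text
clock: 7.8
ee_pos: [0.6517, 0.073, 0.0665]
ee_rot: [2.962, -1.046, -0.002]
ft_force: [-0.5, 0.2, -2.5]
grip_width: 0.264
grasp_force: 50.0
(array([ 641.5,   60.9,  111.9,   49.4, -128.8]), array([-25.6, -40.1,  48.1]), array([24. , 71.8, 54.1]), np.int64(3563), np.float64(0.016674447827198458))
[ 568.2  -31.8  106.1   64.4 -127.4] [556.7 -46.9]
clip origin in tool [  0.6 153.1  57.4] [0.65243092 0.0726017  0.06744127] yaw -128.93849299631205
```

View pics/w3.png

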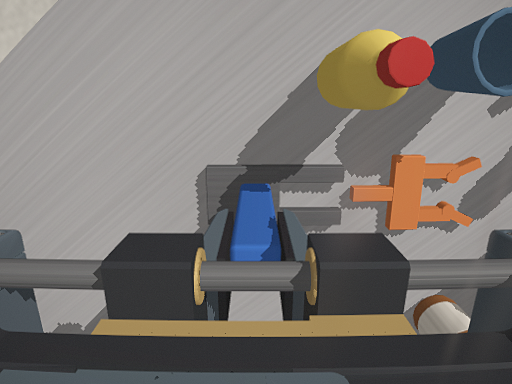

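Picture: the fork gap (rows 182–208, column 340) lines up with the clip tail (352,193), and the mustard bottle (365,70) is well clear. I'll slide in, make contact and push about 12 mm straight.

```bash
python3 -m crank '{"xyz":[[0,0.8,0.1],[0,1.6,0.1],[0,2.4,0.1],[0,3.1,0.1],[0,3.7,0.1],[0,4.1,0.1],[0,4.4,0.1],[0,4.7,0.1],[0,5,0.1],[0,5.2,0.1],[0,5.4,0.1],[0,5.4,0.1]],"rotation":[[0,0,0],[0,0,0],[0,0,0],[0,0,0],[0,0,0],[0,0,0],[0,0,0],[0,0,0],[0,0,0],[0,0,0],[0,0,0],[0,0,0]],"claw":[1.5,1.5,1.5,1.5,1.5,1.5,1.5,1.5,1.5,1.5,1.5,1.5]}' 50
cat >> h.py <<'E'
T=np.array([534.,-164.4]); TY=np.radians(-100.5)
def status(p):
    r,o,c=clipfit(p); s=readout.state(); M=R.from_rotvec(s["ee_rot"]).as_matrix()
    d=np.array([np.cos(TY),np.sin(TY)]); n=np.array([-d[1],d[0]])
    f=s["ee_pos"][:2]*1000
    print("clip",r,"in tap frame",((o-T)@d).round(1),((o-T)@n).round(1),"yaw",round(r[4]+100.5,1))
    fy=np.degrees(np.arctan2(M[1,1],M[0,1]))
    print("fork in tap",((f-T)@d).round(1),((f-T)@n).round(1),"yaw",round(fy+100.5,1),"z",s["ee_pos"][2], "clip in tool",((np.r_[o/1000,0]-s["ee_pos"])@M*1000).round(1),"ft",s["ft_force"].round(1))
    return o,f
E
python3 - <<'E'
from h import *
p=viewer.get_image("wrist"); save(p,"w4.png"); status(p)
E
```

```text
clock: 8.9
ee_pos: [0.6184, 0.0299, 0.0663]
ee_rot: [2.962, -1.048, -0.0]
ft_force: [0.5, -1.1, -2.4]
grip_width: 0.26
grasp_force: 50.0
clip [ 561.   -40.7  107.    63.6 -129.4] in tap frame -109.9 -5.2 yaw -28.9
fork in tap -206.7 47.7 yaw -28.5 z 0.06628377395849946 clip in tool [ -0.4 110.4  66.3] ft [-0.4 -0.2 -2.9]
```

```bash
python3 - <<'E'
import numpy as np
R=110;A=np.radians(28.5)
for k in range(2,19,2):
    t=A*k/18
    B=np.array([R*np.sin(t),R*(1-np.cos(t))])  # fwd,left in start heading
    F=B-72*np.array([np.cos(t),np.sin(t)])+[72,0]
    print(k,"xyz",(F[1]/10).round(2),(F[0]/10).round(2),"rot",-t.round(3))
E
```

```text
2 xyz -0.38 0.62 rot -0.055
4 xyz -0.73 1.26 rot -0.111
6 xyz -1.04 1.91 rot -0.166
8 xyz -1.31 2.59 rot -0.221
10 xyz -1.55 3.27 rot -0.276
12 xyz -1.74 3.97 rot -0.332
14 xyz -1.9 4.68 rot -0.387
16 xyz -2.02 5.4 rot -0.442
18 xyz -2.1 6.12 rot -0.497
```

```bash
python3 -m crank '{"xyz":[[-0.19,0.31,0],[-0.38,0.62,0],[-0.56,0.94,0],[-0.73,1.26,0],[-0.89,1.58,0],[-1.04,1.91,0],[-1.18,2.25,0],[-1.31,2.59,0],[-1.43,2.93,0],[-1.55,3.27,0],[-1.65,3.62,0],[-1.74,3.97,0],[-1.82,4.32,0],[-1.9,4.68,0],[-1.96,5.04,0],[-2.02,5.4,0],[-2.06,5.76,0],[-2.1,6.12,0],[-2.1,6.12,0]],"rotation":[[0,0,-0.028],[0,0,-0.055],[0,0,-0.083],[0,0,-0.111],[0,0,-0.138],[0,0,-0.166],[0,0,-0.193],[0,0,-0.221],[0,0,-0.248],[0,0,-0.276],[0,0,-0.304],[0,0,-0.332],[0,0,-0.36],[0,0,-0.387],[0,0,-0.415],[0,0,-0.442],[0,0,-0.47],[0,0,-0.497],[0,0,-0.497]],"claw":[1.5,1.5,1.5,1.5,1.5,1.5,1.5,1.5,1.5,1.5,1.5,1.5,1.5,1.5,1.5,1.5,1.5,1.5,1.5]}' 50
python3 - <<'E'
from h import *
p=viewer.get_image("wrist"); save(p,"w5.png",k=1.5); status(p)
E
```

```text
clock: 10.58
ee_pos: [0.5635, -0.0044, 0.0663]
ee_rot: [3.129, -0.285, -0.0]
ft_force: [0.5, 0.5, -2.8]
grip_width: 0.261
grasp_force: 50.0
clip [ 546.7  -94.3  106.7   63.1 -100.3] in tap frame -52.2 -0.2 yaw 0.2
fork in tap -163.0 0.3 yaw -0.1 z 0.06639402948799192 clip in tool [ -0.4 110.7  66.4] ft [ 0.3  0.8 -2.5]
```

View pics/w5.png

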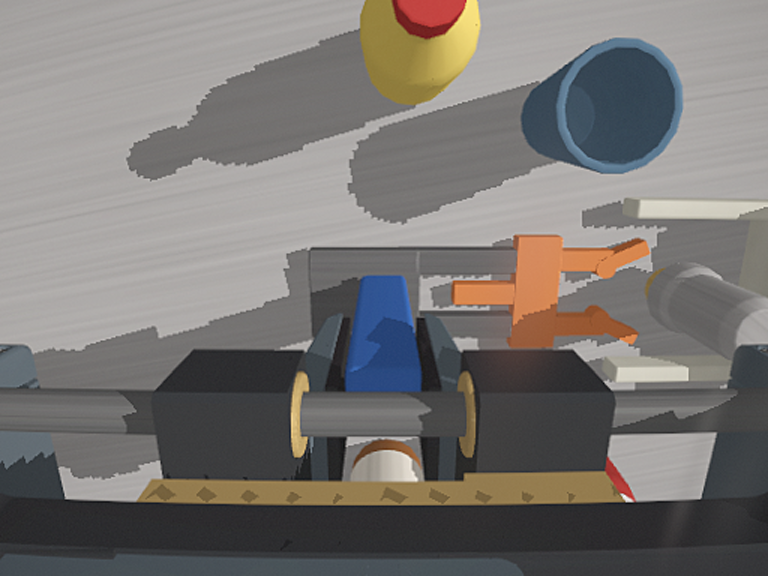

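The clip (535,290) is seated on the prongs, with its mouth centred on the neck (655,285) in line with the tap. Pushing straight.

```bash
python3 -m crank '{"xyz":[[0,0.4,0],[0,0.8,0],[0,1.2,0],[0,1.6,0],[0,2,0],[0,2.4,0],[0,2.7,0],[0,3,0],[0,3.3,0],[0,3.6,0],[0,3.9,0],[0,4.2,0],[0,4.5,0],[0,4.7,0],[0,4.9,0],[0,5.1,0],[0,5.1,0],[0,5.1,0]],"rotation":[[0,0,0],[0,0,0],[0,0,0],[0,0,0],[0,0,0],[0,0,0],[0,0,0],[0,0,0],[0,0,0],[0,0,0],[0,0,0],[0,0,0],[0,0,0],[0,0,0],[0,0,0],[0,0,0],[0,0,0],[0,0,0]],"claw":[1.5,1.5,1.5,1.5,1.5,1.5,1.5,1.5,1.5,1.5,1.5,1.5,1.5,1.5,1.5,1.5,1.5,1.5]}' 50
python3 - <<'E'
from h import *
p=viewer.get_image("wrist"); save(p,"w6.png",k=1.5); status(p)
P=cloud(p); hsv=cv2.cvtColor(p["image"],cv2.COLOR_RGB2HSV); c=P[(hsv[...,0]>=3)&(hsv[...,0]<=16)&(hsv[...,1]>140)&(P[...,2]>.008)&(P[...,2]<.022)]*1000
d=np.array([np.cos(TY),np.sin(TY)]);n=np.array([-d[1],d[0]]);q=(c[:,:2]-T); print((q@d).min(),(q@d).max(),(q@n).min(),(q@n).max())
E
```

```text
clock: 12.18
ee_pos: [0.5544, -0.0546, 0.0663]
ee_rot: [3.128, -0.288, -0.0]
ft_force: [0.8, 1.0, -3.2]
grip_width: 0.262
grasp_force: 50.0
clip [ 549.8 -148.9   92.6   70.9  -50.1] in tap frame -6.0 27.4 yaw 50.4
fork in tap -111.9 0.1 yaw 0.0 z 0.06630341919072065 clip in tool [ 27.3 105.9  66.3] ft [ 0.5 -0.6 -3.4]
-70.4245376339738 36.349712777864546 -30.916913272104757 32.45210412132579
```

View pics/w6.png

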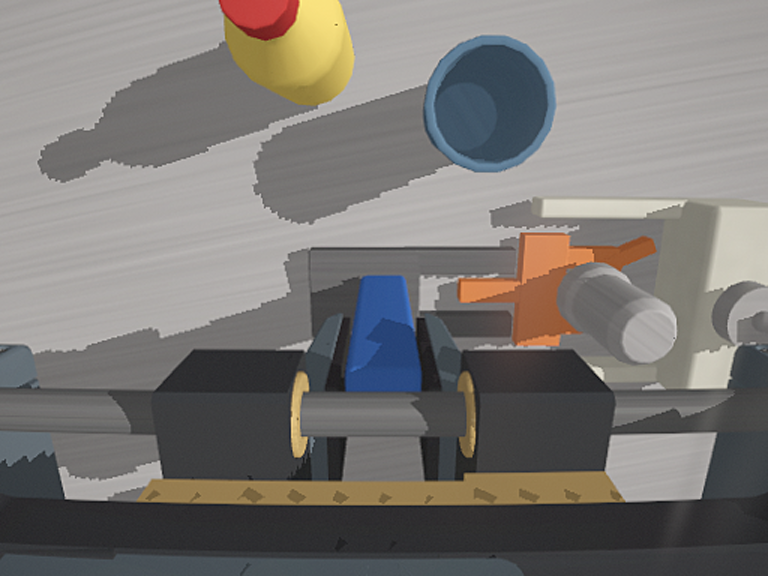

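The clip (545,290) is under the collar with the bar right behind the neck. Its extents put the origin at about +2 mm, i.e. snapped home. I'll give it a small confirming nudge, then back off.

```bash
python3 -m crank '{"xyz":[[0,0.1,0],[0,0.2,0],[0,0.25,0],[0,0.25,0]],"rotation":[[0,0,0],[0,0,0],[0,0,0],[0,0,0]],"claw":[1.5,1.5,1.5,1.5]}' 50
python3 - <<'E'
from h import *
def ext(p):
    P=cloud(p); hsv=cv2.cvtColor(p["image"],cv2.COLOR_RGB2HSV); c=P[(hsv[...,0]>=3)&(hsv[...,0]<=16)&(hsv[...,1]>140)&(P[...,2]>.008)&(P[...,2]<.022)]*1000
    d=np.array([np.cos(TY),np.sin(TY)]);n=np.array([-d[1],d[0]]);q=(c[:,:2]-T); print((q@d).min().round(1),(q@d).max().round(1),(q@n).min().round(1),(q@n).max().round(1))
ext(viewer.get_image("wrist")); s=readout.state(); print(s["ft_force"],s["wrist_torque"])
E
python3 -m crank '{"xyz":[[0,-0.5,0],[0,-1.2,0],[0,-2,0],[0,-3,0],[0,-4.2,0],[0,-5.4,0],[0,-6.6,0],[0,-7.8,0],[0,-7.8,0],[0,-7.8,-1],[0,-7.8,-3],[0,-7.8,-5],[0,-7.8,-6],[0,-7.8,-6]],"rotation":[[0,0,0],[0,0,0],[0,0,0],[0,0,0],[0,0,0],[0,0,0],[0,0,0],[0,0,0],[0,0,0],[0,0,0],[0,0,0],[0,0,0],[0,0,0],[0,0,0]],"claw":[1.5,1.5,1.5,1.5,1.5,1.5,1.5,1.5,1.5,1.5,1.5,1.5,1.5,1.5]}' 50
python3 - <<'E'
from h import *
def ext(p):
    P=cloud(p); hsv=cv2.cvtColor(p["image"],cv2.COLOR_RGB2HSV); c=P[(hsv[...,0]>=3)&(hsv[...,0]<=16)&(hsv[...,1]>140)&(P[...,2]>.008)&(P[...,2]<.022)]*1000
    d=np.array([np.cos(TY),np.sin(TY)]);n=np.array([-d[1],d[0]]);q=(c[:,:2]-T); print((q@d).min().round(1),(q@d).max().round(1),(q@n).min().round(1),(q@n).max().round(1))
ext(viewer.get_image("wrist"))
for y in(-121.8,-100.5): print(rows((.4955,.32,.14),down(y)),rows((.4955,.32,.0685),down(y)))
E
```

```text
clock: 12.62
ee_pos: [0.554, -0.057, 0.0663]
ee_rot: [3.128, -0.287, 0.0]
ft_force: [0.8, -0.3, -2.9]
grip_width: 0.262
grasp_force: 50.0
-70.4 36.0 -31.3 32.6
[-0.1655535  -0.54838907 -2.21284726] [0.02105586 0.04579819 0.01015033]
clock: 13.83
ee_pos: [0.5698, 0.0194, 0.1289]
ee_rot: [3.128, -0.288, 0.007]
ft_force: [1.2, -0.5, -2.5]
grip_width: 0.259
grasp_force: 50.0
-69.8 36.8 -31.2 32.5
(array([-12.7 , -28.21,  -1.29]), array([-0.0006, -0.0022,  0.3714])) (array([-12.72, -28.21,   5.86]), array([-0.0006, -0.0022,  0.3714]))
(array([-12.7 , -28.21,  -1.29]), array([-0.0002, -0.0023, -0.0003])) (array([-12.72, -28.21,   5.86]), array([-0.0002, -0.0023, -0.0003]))
```

Clip home: extents are unchanged by the nudge and after withdrawal, with no residual force. Carrying the fork back over the mat.

```bash
python3 -m crank '{"xyz":[[-1.3,-3,-1.3],[-2.6,-6,-1.3],[-3.9,-9,-1.3],[-5.2,-12,-1.3],[-6.5,-15,-1.3],[-7.8,-18,-1.3],[-9.1,-21,-1.3],[-10.4,-24,-1.3],[-11.7,-27,-1.3],[-12.6,-28.8,-1.3],[-13,-29.7,-1.3],[-13,-29.7,-1.3],[-13,-29.7,0],[-13,-29.7,2],[-13,-29.7,3.5],[-13,-29.7,4.5],[-13,-29.7,5],[-13,-29.7,5],[-13,-29.7,5]],"rotation":[[0,0,0],[0,0,0.05],[0,0,0.1],[0,0,0.15],[0,0,0.2],[0,0,0.25],[0,0,0.3],[0,0,0.35],[0,0,0.37],[0,0,0.37],[0,0,0.37],[0,0,0.37],[0,0,0.37],[0,0,0.37],[0,0,0.37],[0,0,0.37],[0,0,0.37],[0,0,0.37],[0,0,0.37]],"claw":[1.5,1.5,1.5,1.5,1.5,1.5,1.5,1.5,1.5,1.5,1.5,1.5,1.5,1.5,1.5,1.5,1.5,1.5,1.5]}' 50
python3 - <<'E'
from h import *
p=viewer.get_image("wrist"); s=readout.state(); print(s["ee_pos"], s["ft_force"],forkfit(p,s["ee_pos"][2]-.061), rows((.495,.335,.068),down(-121.8)))
E
```

```text
clock: 15.47
ee_pos: [0.4949, 0.3352, 0.0766]
ee_rot: [-3.022, 0.859, -0.0]
ft_force: [0.2, 0.3, -2.8]
grip_width: 0.259
grasp_force: 50.0
[0.49511058 0.33547425 0.0769693 ] [ 0.02267524 -0.11507698 -1.95568154] (array([ 486.5,  322. ,  111.6,   49.4, -121.6]), array([-25. , -39.8,  47.9]), array([24.5, 71.8, 54. ]), np.int64(3517), np.float64(0.026791288954332637)) (array([0.02, 0.05, 0.9 ]), array([-0.0008, -0.0006,  0.0016]))
```

```bash
python3 -m crank '{"xyz":[[0,0,0.3],[0,0,0.6],[0,0,0.8],[0,0,0.88],[0,0,0.88],[0,0,0.88],[0,0,0.88]],"rotation":[[0,0,0],[0,0,0],[0,0,0],[0,0,0],[0,0,0],[0,0,0],[0,0,0]],"claw":[1.5,1.5,1.5,1.5,1.5,1.5,1.5]}' 50
python3 -m crank '{"xyz":[[0,0,0],[0,0,0],[0,0,0],[0,0,0],[0,0,0],[0,0,0],[0,0,0],[0,0,0],[0,0,0],[0,0,0],[0,0,0],[0,0,0]],"rotation":[[0,0,0],[0,0,0],[0,0,0],[0,0,0],[0,0,0],[0,0,0],[0,0,0],[0,0,0],[0,0,0],[0,0,0],[0,0,0],[0,0,0]],"claw":[4,6,8,9,9,9,9,9,9,9,9,9]}'
```

```text
clock: 16.1
ee_pos: [0.4947, 0.3356, 0.0679]
ee_rot: [-3.022, 0.858, -0.001]
ft_force: [-0.6, -1.7, 5.6]
grip_width: 0.259
grasp_force: 50.0
clock: 17.1
ee_pos: [0.4945, 0.3356, 0.0675]
ee_rot: [-3.022, 0.858, 0.0]
ft_force: [-0.1, -0.6, -0.9]
grip_width: 0.983
grasp_force: 0.0
```

```bash
python3 -m crank '{"xyz":[[0,0,-1],[0,0,-3],[0,0,-6],[0,0,-9],[0,0,-12],[0,0,-15],[0,0,-18],[0,0,-21],[0,0,-24],[-3,-2,-26],[-6,-4,-27],[-9,-6,-27],[-12,-8,-27],[-12,-8,-27],[-12,-8,-27],[-12,-8,-27]],"rotation":[[0,0,0],[0,0,0],[0,0,0],[0,0,0],[0,0,0],[0,0,0],[0,0,0],[0,0,0],[0,0,0],[0,0,0],[0,0,0],[0,0,0],[0,0,0],[0,0,0],[0,0,0],[0,0,0]],"claw":[9,9,9,9,9,9,9,9,9,9,9,9,9,9,9,9]}'
python3 - <<'E'
from h import *
p=viewer.get_image("top"); P=cloud(p)
b=viewer.get_image("scene"); save(b,"s9.png",k=1.5); save(p,"t9.png",k=1.5)
for n in "clip fork mustard spice tin cup".split():
    for q in viewer.silhouettes(p,n)[:2]:
        c=P[q["region"]]; print(n,round(q["conf"],2),np.round(q["xy"]),np.round(np.nanmedian(c,0),3),np.round(np.nanmax(c[:,2]),3))
        if n=="fork":
            d=c[(c[:,2]>.012)&(c[:,2]<.025)]; print(rect(d))
        if n=="clip":
            t=(c[:,:2]*1000-T); d=np.array([np.cos(TY),np.sin(TY)]); print((t@d).min(),(t@d).max())
E
```

```text
clock: 18.43
ee_pos: [0.4343, 0.4664, 0.338]
ee_rot: [3.022, -0.857, 0.0]
ft_force: [-0.2, -0.3, -0.2]
grip_width: 0.987
grasp_force: 0.0
clip 0.76 [387. 196.] [ 0.537 -0.14   0.014] 0.031
nan nan
fork 0.8 [196. 205.] [0.488 0.326 0.019] 0.141
[ 486.4  321.8  112.2   49.6 -121.5]
fork 0.67 [105. 213.] [0.468 0.558 0.008] 0.455
[ 473.   563.3    0.     0.  -180. ]
mustard 0.62 [352. 132.] [ 0.672 -0.03   0.08 ] 0.122
spice 0.68 [330. 227.] [0.446 0.026 0.102] 0.108
tin 0.59 [372. 227.] [ 0.451 -0.074  0.088] 0.094
cup 0.94 [380. 151.] [ 0.64  -0.117  0.05 ] 0.076
```

View pics/t9.png

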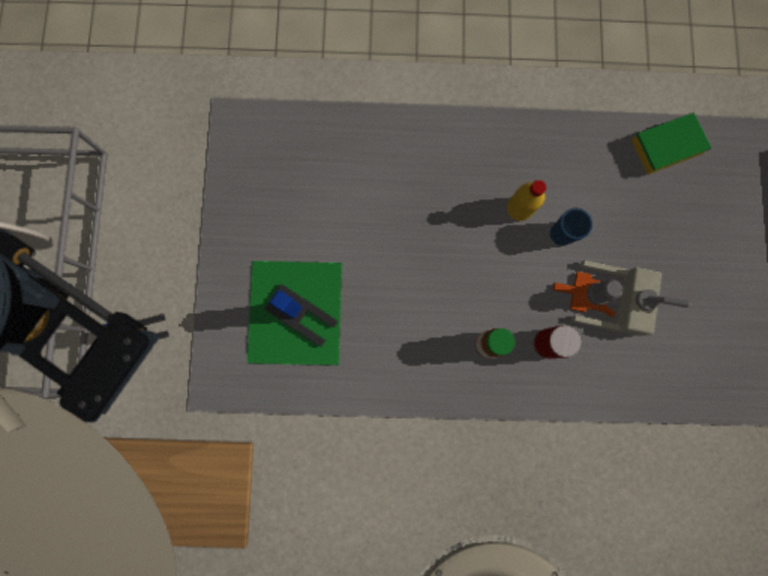

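The top view shows the clip (582,292) home on the tap and the fork upright, wholly on the mat (300,312). The bottle, cup, jar and tin have not moved, and the arm touches nothing.

```bash
python3 -c "
from cell import job; print(job.sign_off())"
```

```text
the job is handed in; nothing more can be done
None
```

The clip is snapped home round the tap's neck, the fork stands released and upright on its mat, the bottle, jar, tin and cup did not move, and the job was handed in at about 18.5 s.

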